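Open the coffee grinder whose thread hand is unknown

TASK

Somebody parked the tamper on top of the coffee grinder's orange cap: stand it upright on its narrow raised rest and let go of it. Then open the grinder: nobody remembers whether its cap has a right-hand or a left-hand thread, so try loosening it one way and, if it stops short, the other way, until it comes free, and lift it straight off. Finish while still holding the cap in the gripper, level, at least 5 cm higher than it sat and touching nothing else; leave everything else on the counter in its place.

Things in the scene. Friction and masses are not known exactly. Their poses are not given: they have to be found in the camera images.
- grinder: compact coffee grinder, fixed to the counter: dark round body 116 mm across (foot 132 mm) with an aluminium ring, 62 mm high to its shoulder; on top an open neck, 76 mm across, covered by the cap. Origin: centre of its underside, on the cap's axis; z up. A small black button is on its front (-x) side
- mouth (a point): centre of the grinder's neck rim, 88 mm above the counter. Turned the wrong way the cap meets a hard stop after about 0.2 to 0.6 rad and the knob slips in the fingers; turned the right way it goes easily, without rising, and lifts straight off once turned between 1.15 and 1.85 rad from its start. Which way loosens differs from start to start and cannot be seen from outside
- cap: orange screw cap on the grinder, flange 99 mm across, 140 g, short coarse thread. Origin: on its axis at the lower edge of the skirt (66 mm above the counter while seated), z up, x axis towards a small white mark on its flange; at the start x points as the grinder's x, within 0.1 rad
- cap_knob (a point): grip point of the cap, on its axis: middle of its upright round knob, 30 mm across, which stands 42 mm tall on the flat flange (94 to 136 mm above the counter while the cap is seated; this point 116 mm). Axes as the cap's
- tamper: coffee tamper, 460 g, 94 mm tall, standing at the start upright and loose on the cap's knob (so its underside is 136 mm above the counter): metal base 58 mm across and 30 mm high, below a dark wooden handle at most 34 mm across. Origin: centre of its underside, z up
- tamper_mid (a point): centre of the tamper, on its axis 47 mm above its underside, in the lower part of the handle (the handle runs from 30 to 94 mm; the best grip is about 65 mm above the underside)
- rest: the tamper's rest, fixed to the counter: slim wooden pedestal 72 mm high with a foot 90 mm across, a thin stem and a flat top pad 46 mm across, black rubber on top. Origin: centre of its underside
- rest_top (a point): centre of the rest's top pad, 72 mm above the counter, z up: the tamper's underside belongs here
- milk_pitcher: steel milk pitcher 104 mm tall, a bystander at the back; origin under its centre
- cups: two stacked porcelain cups, 82 mm across and 89 mm tall, a bystander at the back; origin under their centre
- lotion_bottle: white and green lotion bottle 45 mm across, 145 mm tall, a bystander on the left; origin under its centre
- sleeve_stack: stack of brown cardboard cup sleeves, 68 mm across, 114 mm tall, a bystander on the left; origin under its centre
Mind the look-alikes: they are no part of the job. Leave any blue look-alike of the grinder alone.

How it is judged:
On the way, in this order (a step that is already met when the one before it is completed fails the run):
1. the tamper stands upright and released on its rest (horizontal distance between tamper_mid and rest_top below 0.022 m and z of tamper_mid in the frame of rest_top between 0.041 and 0.053 m and angle between tamper_mid's own z axis and vertical below 0.12 rad and linear speed of tamper below 0.03 m/s and contact force between tamper and the arm below 0.3 N and contact force between tamper and the fingers below 0.3 N and contact force between tamper and rest above 2 N and z of cap in the frame of mouth below -0.015 m), for 0.2 s.
2. the cap is turned loose while still seated on the neck (angle between the x axis of cap and the x axis of grinder, either way round above 0.9 rad and z of cap in the frame of mouth below -0.01 m and horizontal distance between cap and mouth below 0.006 m).
At the end, for the whole second after the job is handed in: The tamper stands released and upright (within 7 degrees) on the rest, its axis within 22 mm of the pad's centre; the cap is off the grinder, still gripped by the fingers, within 17 degrees of level, at least 45 mm higher than it sat, at rest and touching neither grinder, rest nor tamper (horizontal distance between tamper_mid and rest_top below 0.022 m and z of tamper_mid in the frame of rest_top between 0.041 and 0.053 m and angle between tamper_mid's own z axis and vertical below 0.12 rad and linear speed of tamper below 0.03 m/s and contact force between tamper and the arm below 0.3 N and contact force between tamper and the fingers below 0.3 N and contact force between tamper and rest above 2 N and z of cap in the frame of mouth above 0.023 m and angle between cap's own z axis and vertical below 0.3 rad and contact force between cap and the fingers above 2 N and contact force between cap and grinder below 0.2 N and contact force between cap and rest below 0.2 N and contact force between cap and tamper below 0.2 N and linear speed of cap below 0.05 m/s); the arm keeps its last pose, push and grip.
It fails at once if the tamper falls off (height (world z) of tamper_mid below 0.095 m or angle between tamper_mid's own z axis and vertical above 0.9 rad).
It fails at once if the milk pitcher is pushed out of its place (distance of milk_pitcher from where it was at the start of the episode above 0.03 m).
It fails at once if the stack of cups is pushed out of its place (distance of cups from where it was at the start of the episode above 0.03 m).
It fails at once if the lotion bottle is pushed out of its place (distance of lotion_bottle from where it was at the start of the episode above 0.03 m).
It fails at once if the sleeve stack is pushed out of its place (distance of sleeve_stack from where it was at the start of the episode above 0.03 m).
It also fails if it takes over 54 s, if anything falls off the work surface, if the arm or the gripper's body presses on something with over 40 N, if the wrist force passes 120 N, or if a joint passes its speed limit or range.

ROBOT

A 6-joint arm with a two-finger parallel gripper is mounted at the origin on a cart in front of the work surface, level with it; the furniture and walls round the work are solid. World frame = base frame: x ahead of the robot, y to its left, z up, the work surface at z = 0. Lengths are in m, angles in rad, forces in N, time in s.
With the tool pointing down it reaches from about 0.275 to 0.875 m from the base axis. Payload 12.5 kg.
Tool frame: the origin (TCP) lies at the very end of the fingers, on their centre line; the grasp point (between the pads) lies 19 mm behind it; z points along the fingers, y is the line along which they close (so a half turn about z gives the same grasp; the last joint's range is limited). The gripper opens to 85 mm and grips with 20 to 120 N. Pads are 22 mm wide; open, the fingers measure 114 mm over their backs; the gripper's body (76 mm by 85 mm) begins 54 mm behind the grasp point. The pads swing forward as they close: fully open they stand 13 mm farther back than shut.
Start: joints at [-1.43, 0.351, 1.652, -0, 1.139, -0.085], TCP at [0.123, -0.536, 0.231] pointing down, gripper open.
Joint ranges: [-2.75, 2.75], [-0.79, 2.1], [0.01, 2.65], [-1.57, 4.71], [0.07, 3.14], [-2.87, 2.87]. Speed limits (rad/s): [2.22, 2.22, 2.79, 3.14, 3.14, 3.14].

INTERFACE

Orientations are given as a 3x3 rotation matrix whose columns are the frame's x, y, z axes.
In Python, from bench import manip gives the robot as it stands. Calls block until the motion is done:
- manip.move_ptp(position, orientation): joint-space move of the TCP to a pose.
- manip.move_l(position, attitude=None, max_speed=0.15): straight line of the TCP; attitude=None keeps the orientation; max_speed is the mean speed in m/s.
- manip.move_j(angles): joint-space move.
- manip.set_gripper(opening, effort=None): opening from 0.0 (shut) to 1.0 (fully open); effort is the grip in N (None keeps the last); returns when the fingers have stopped.
- manip.dwell(seconds).
- manip.inverse_kinematics(position, orientation): joint angles nearest the present ones, or None.
- manip.grab_frame(name): name is "side" or "top" or "wrist"; returns (picture, depth): 384x512x3 uint8, red, green, blue; 384x512 float32, m along the optical axis (not along the pixel's ray), 0 where there is no reading.
- manip.get_calibration(name): a dict with "camera_matrix" (3x3 intrinsics, pixels), "k1" (the pictures are not rectified: a ray, as slopes to the right and down, at radius r is drawn at 1 + k1 r^2 times it, then the intrinsics apply), "R" (3x3) and "t" (3): a world point X has camera coordinates R X + t. Camera axes: x right, y down, z forward; pixel columns grow to the right and rows downward; lengths in m; the calibration is good to about 2 mm. A picture is of the moment at which its call begins: read the wrist's pose just before it. get_calibration takes no time and is no camera call; for the wrist camera it gives the pose at the moment of the call.
A pose or a line that the arm cannot do raises manip.Unreachable and nothing moves.
- manip.sign_off(): hands the job in; it is judged then, once.
Trained networks look in the newest picture that a camera, given by its name, has taken for a name from the list of things; names that differ only in an ending like _2 or _b are one class to them, and where a whole thing is asked for, a point or a joint stands for the part that bears it (a point fixed in the world has none). Each returns a list of dicts, best first, with "confidence" (0 to 1); they miss things now and then, are a little off and sometimes report something else, mostly with a low value. They report only what shows in the picture. A call takes as long as a camera call. They do not tell look-alikes from the thing itself.
- manip.look_for(camera, name): "at" ([x, y, z] in m, in world coordinates, good to about 4 mm: the middle of the surface that is visible of it).
Readings, each from a call of its own:
- manip.current_time(): time.
- manip.current_qpos(): joint angles.
- manip.current_joint_vel(): joint speeds.
- manip.current_joint_torque(): joint torques, N m.
- manip.current_ee_pos(): TCP position.
- manip.current_tcp_rot(): TCP orientation.
- manip.current_force(): force on the tool from outside, world axes, zero at the start.
- manip.current_ft_torque(): the same for the moment, N m.
- manip.current_grip_width(): opening from 0.0 (shut) to 1.0 (fully open).
- manip.current_grip_force(): force on a finger pad.
Only numpy, scipy, OpenCV 4.12 (cv2) and the standard library are available. Lean on these libraries where they do the work, as an engineer would, in place of code of your own. Each camera call takes 0.05 s, during which the arm holds its last target. There are 200 camera calls.

## Working session

There is one attempt and no reset: what is moved stays moved. The work goes in short steps, each a Python script; the robot and the scene stay as the last script left them, time stands still between calls to the robot, and variables do not carry over. Pictures are saved under pics/ and viewed, at most 10 in all, crops included, and the job is handed in when it is done.

```bash
mkdir -p pics; cat > h.py <<'E'
from bench import manip
import numpy as np, cv2
def save(cam,f):
    c=manip.get_calibration(cam); p,d=manip.grab_frame(cam); cv2.imwrite('pics/'+f,p[:,:,::-1]); return c,p,d
def cloud(c,d):
    K=c["camera_matrix"]; v,u=np.mgrid[0:d.shape[0],0:d.shape[1]]
    k=c["k1"]; x=(u-K[0,2])/K[0,0]; y=(v-K[1,2])/K[1,1]
    a,b=x.copy(),y.copy()
    for _ in range(8):
        s=1+k*(a*a+b*b); a,b=x/s,y/s
    P=np.stack([a*d,b*d,d],-1)
    return (P-np.asarray(c["t"]))@np.asarray(c["R"])
E
python3 - <<'E'
from h import *
ims=[]
for cam in("top","side"):
    c,p,d=save(cam,cam+'0.png'); np.savez(cam+'0.npz',P=cloud(c,d),p=p,d=d)
    for n in("grinder","cap","tamper","rest","milk_pitcher","cups","lotion_bottle","sleeve_stack"):
        print(cam,n,[(np.round(r["at"],3).tolist(),round(r["confidence"],2)) for r in manip.look_for(cam,n)])
print(manip.current_time(),manip.current_tcp_rot())
E
```

```text
top grinder [([0.383, -0.195, 0.063], 0.75), ([0.45, 0.009, 0.043], 0.68), ([0.779, -0.052, 0.04], 0.61)]
top cap [([0.476, 0.012, 0.092], 0.88)]
top tamper [([0.472, 0.005, 0.161], 0.91), ([0.55, -0.207, 0.011], 0.63)]
top rest [([0.549, -0.206, 0.012], 0.71), ([0.474, 0.009, 0.163], 0.48), ([0.454, 0.008, 0.045], 0.32)]
top milk_pitcher [([0.779, -0.05, 0.042], 0.87)]
top cups [([0.787, 0.096, 0.048], 0.76)]
top lotion_bottle [([0.471, 0.006, 0.161], 0.72), ([0.567, 0.244, 0.109], 0.56)]
top sleeve_stack []
side grinder [([0.479, 0.054, 0.04], 0.87), ([0.384, -0.163, 0.058], 0.66), ([0.481, 0.028, 0.092], 0.59), ([0.572, 0.267, 0.099], 0.45)]
side cap [([0.478, 0.029, 0.093], 0.67)]
side tamper [([0.478, 0.021, 0.166], 0.77), ([0.479, 0.055, 0.036], 0.38), ([0.553, -0.203, 0.014], 0.17)]
side rest [([0.546, -0.2, 0.007], 0.88), ([0.696, 0.275, 0.11], 0.52)]
side milk_pitcher [([0.76, -0.031, 0.063], 0.75)]
side cups []
side lotion_bottle [([0.573, 0.268, 0.098], 0.96)]
side sleeve_stack []
0.9 [[ 9.74618908e-01  2.23870463e-01  2.27628932e-06]
 [ 2.23870463e-01 -9.74618908e-01  8.69620838e-06]
 [ 4.16533881e-06 -7.96589518e-06 -1.00000000e+00]]
```

View pics/top0.png

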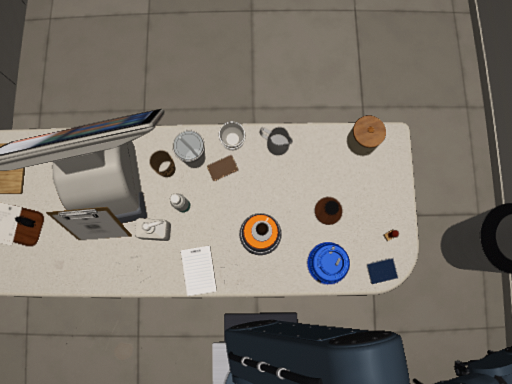

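View pics/side0.png

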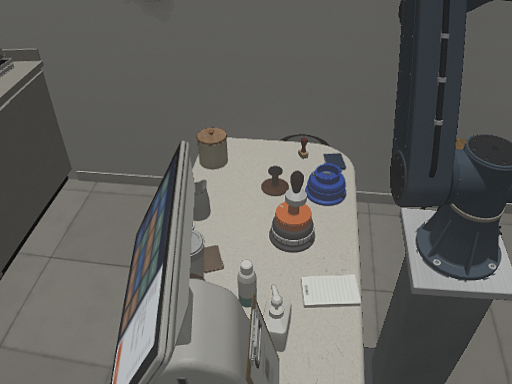

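Candidates: the top view shows an orange-capped grinder at (261,232) carrying the tamper, and a blue look-alike at (329,263), which stays untouched. The rest is the brown disc with a black pad at (329,210), at (275,180) in the side view. The small red stamp at side (303,146) is a decoy. Next I fit the measured points and confirm in one crop.

```bash
python3 - <<'E'
from h import *
def circ(Q):
    A=np.c_[2*Q,np.ones(len(Q))]; s=np.linalg.lstsq(A,(Q**2).sum(1),rcond=None)[0]; return s[:2],np.sqrt(s[2]+s[0]**2+s[1]**2)
for cam in("top","side"):
    z=np.load(cam+'0.npz'); P=z['P']; ok=z['d']>0
    def sel(cx,cy,r,lo,hi): return P[ok&(np.hypot(P[...,0]-cx,P[...,1]-cy)<r)&(P[...,2]>lo)&(P[...,2]<hi)]
    for n,a in dict(rest=(.55,-.205,.06,.064,.08),foot=(.55,-.205,.07,.006,.03),restAll=(.55,-.205,.06,.03,.2),handletop=(.475,.01,.06,.205,.25),tbase=(.475,.01,.06,.155,.172),flange=(.475,.01,.07,.088,.1),pitcher=(.78,-.05,.08,.09,.15)).items():
        Q=sel(*a)
        if len(Q)<4: print(cam,n,len(Q)); continue
        h=cv2.minEnclosingCircle(Q[:,:2].astype(np.float32))
        print(cam,n,len(Q),'mean',Q.mean(0).round(4),'lo',Q.min(0).round(3),'hi',Q.max(0).round(3),'enc',np.round([*h[0],h[1]],4),'fit',circ(Q[:,:2]))
a=cv2.imread('pics/top0.png')[185:300,220:370]; b=cv2.imread('pics/side0.png')[130:255,250:360]
cv2.imwrite('pics/crop1.png',np.hstack([cv2.resize(a,(430,330),interpolation=2),cv2.resize(b,(290,330),interpolation=2)]))
E
```

```text
top rest 162 mean [ 0.5475 -0.2107  0.0716] lo [ 0.527 -0.232  0.064] hi [ 0.57  -0.191  0.079] enc [ 0.5484 -0.2117  0.0222] fit (array([ 0.54793548, -0.21080175]), np.float64(0.015621273916841224))
top foot 308 mean [ 0.5451 -0.206   0.0092] lo [ 0.504 -0.263  0.006] hi [ 0.612 -0.141  0.016] enc [ 0.5581 -0.2022  0.0651] fit (array([ 0.55240394, -0.21149931]), np.float64(0.03546369640406895))
top restAll 163 mean [ 0.5476 -0.2107  0.0715] lo [ 0.527 -0.232  0.064] hi [ 0.57  -0.191  0.079] enc [ 0.5484 -0.2117  0.0222] fit (array([ 0.54790347, -0.21078454]), np.float64(0.015587379323462191))
top handletop 135 mean [0.4725 0.0032 0.2231] lo [ 0.457 -0.014  0.208] hi [0.49  0.019 0.233] enc [0.4734 0.0029 0.0172] fit (array([0.47298861, 0.00310908]), np.float64(0.012308033639426497))
top tbase 156 mean [0.4668 0.0037 0.1593] lo [ 0.446 -0.024  0.155] hi [0.499 0.03  0.166] enc [0.4726 0.0029 0.0284] fit (array([0.47424171, 0.00244435]), np.float64(0.023277566623412054))
top flange 536 mean [0.4753 0.0066 0.0935] lo [ 0.428 -0.044  0.088] hi [0.525 0.053 0.1  ] enc [0.4773 0.0048 0.0
[... 960 characters left out ...]
.494 0.026 0.231] enc [0.4774 0.0094 0.0173] fit (array([0.47699213, 0.01115207]), np.float64(0.011677792974153396))
side tbase 190 mean [0.4768 0.0152 0.1602] lo [ 0.449 -0.017  0.155] hi [0.505 0.037 0.171] enc [0.4776 0.0087 0.0304] fit (array([0.47697137, 0.00791318]), np.float64(0.019908439415861432))
side flange 555 mean [0.4808 0.0197 0.0929] lo [ 0.431 -0.034  0.088] hi [0.529 0.06  0.1  ] enc [0.4819 0.0097 0.0515] fit (array([0.48090276, 0.01136746]), np.float64(0.0363093124263948))
side pitcher 75 mean [ 0.7561 -0.0609  0.0955] lo [ 0.739 -0.094  0.091] hi [ 0.781 -0.023  0.104] enc [ 0.7603 -0.0585  0.0363] fit (array([ 0.76596705, -0.05833654]), np.float64(0.030620044918854054))
```

View pics/crop1.png

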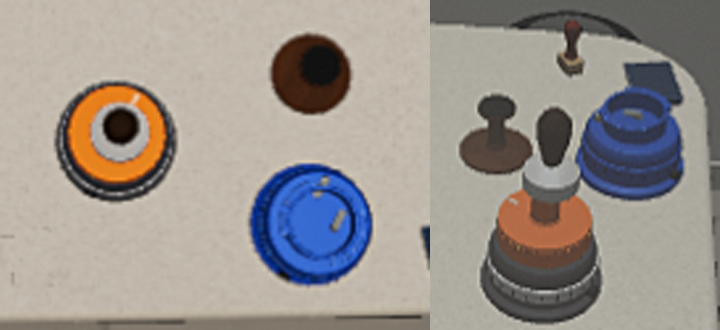

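Crop confirmed: the orange grinder has the tamper on its knob, its white mark points about +x, and the pedestal has a black pad. Next I look from close up with the wrist camera.

```bash
cat >> h.py <<'E'
def R(yaw):
    c,s=np.cos(yaw),np.sin(yaw); x=np.array([c,s,0]); z=np.array([0,0,-1.]); return np.c_[x,np.cross(z,x),z]
def st(*m): print(*m,'t',round(manip.current_time(),2),'p',np.round(manip.current_ee_pos(),4),'q6',round(manip.current_qpos()[5],3),'F',np.round(manip.current_force(),1),'M',np.round(manip.current_ft_torque(),2),'g',round(manip.current_grip_width(),3),round(manip.current_grip_force(),1))
E
python3 - <<'E'
from h import *
manip.move_l([0.123,-0.536,0.36],max_speed=.3)
for i,p in enumerate([[.52,-.19,.34],[.476,.006,.40]]):
    manip.move_ptp(p,R(np.pi/2)); st()
    c,pp,d=save("wrist",f"w{i}.png"); np.savez(f"w{i}.npz",P=cloud(c,d),d=d,p=pp)
    print('cam',(-np.asarray(c["R"]).T@c["t"]).round(3))
    for n in("tamper","rest","cap"): print(n,[(np.round(r["at"],3).tolist(),round(r["confidence"],2)) for r in manip.look_for("wrist",n)])
cv2.imwrite('pics/ww.png',cv2.resize(np.hstack([cv2.imread('pics/w0.png'),cv2.imread('pics/w1.png')]),(800,300)))
def fit(P,ok,cx,cy,r,lo,hi):
    Q=P[ok&(np.hypot(P[...,0]-cx,P[...,1]-cy)<r)&(P[...,2]>lo)&(P[...,2]<hi)]
    if len(Q)<10: return len(Q)
    h=cv2.minEnclosingCircle(Q[:,:2].astype(np.float32)); return len(Q),np.median(Q,0).round(4),np.round([*h[0],h[1]],4)
z=np.load('w0.npz'); print('rest',fit(z['P'],z['d']>0,.55,-.209,.04,.066,.08))
z=np.load('w1.npz'); 
for a in((.476,.006,.04,.2,.24),(.476,.006,.05,.158,.172),(.478,.006,.07,.09,.099)): print(fit(z['P'],z['d']>0,*a))
E
```

```text
t 3.38 p [ 0.5197 -0.1907  0.3399] q6 -0.434 F [ 0.1  0.3 -0.1] M [-0.    0.02  0.02] g 1.001 0.0
cam [ 0.519 -0.113  0.483]
tamper []
rest []
cap [([0.49, -0.023, 0.098], 0.87)]
t 4.43 p [0.4762 0.0053 0.3996] q6 -0.086 F [0.5 0.2 1. ] M [-0.01 -0.   -0.02] g 1.002 0.0
cam [0.475 0.083 0.542]
tamper [([0.476, 0.01, 0.166], 0.71), ([0.473, 0.05, 0.054], 0.31)]
rest [([0.55, -0.202, 0.01], 0.88)]
cap [([0.489, 0.028, 0.094], 0.67)]
rest (675, array([ 0.5512, -0.2097,  0.0723]), array([ 0.5519, -0.2108,  0.0231]))
(661, array([0.4764, 0.0081, 0.2244]), array([0.4764, 0.0047, 0.0174]))
(490, array([0.478 , 0.0165, 0.1608]), array([0.4767, 0.0062, 0.0276]))
(1478, array([0.4895, 0.0268, 0.0943]), array([0.4809, 0.0061, 0.0494]))
```

View pics/ww.png

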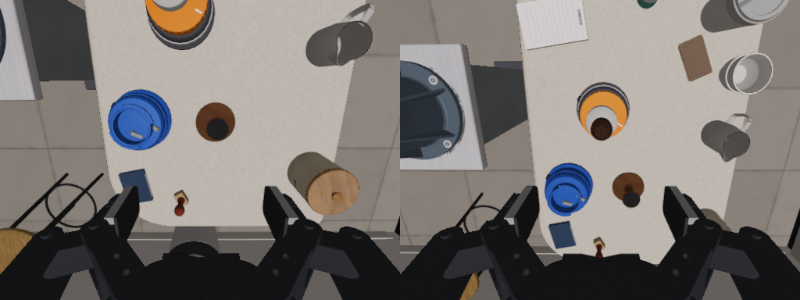

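The wrist pictures show the rest pad (left frame, (217,128)), and the tamper on the cap (right frame, (601,128)). The fits agree within 3 mm: rest (0.551,-0.210), tamper (0.476,0.005), cap (0.480,0.006). Next: grasp the tamper.

```bash
python3 - <<'E'
from h import *
manip.move_l([.4764,.005,.26],R(np.pi/2),max_speed=.2)
manip.move_l([.4764,.005,.182],max_speed=.1); st('down')
manip.set_gripper(.55); manip.set_gripper(0.0,effort=40); st('grip')
save("wrist","g1.png")
if manip.current_grip_force()>10:
    manip.move_l([.4764,.005,.30],max_speed=.12); st('lift')
    save("wrist","g2.png")
    cv2.imwrite('pics/gg.png',cv2.resize(np.hstack([cv2.imread('pics/g1.png'),cv2.imread('pics/g2.png')]),(800,300)))
E
```

```text
down t 6.42 p [0.4768 0.005  0.1826] q6 -0.087 F [-0.  -0.5  0.1] M [-0.04 -0.03  0.02] g 1.001 0.0
grip t 7.15 p [0.4766 0.005  0.1822] q6 -0.087 F [-0.2 -0.   2.7] M [-0.02  0.02  0.03] g 0.385 39.8
lift t 8.33 p [0.476  0.005  0.2992] q6 -0.087 F [-1.1  0.  -3.5] M [ 0.01  0.   -0.04] g 0.386 40.1
```

View pics/gg.png

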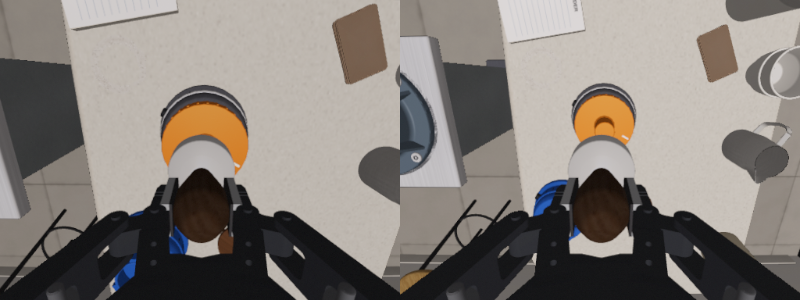

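The tamper is held upright between the pads (right frame (601,205)), and the cap is still seated at (604,125). Next: place it with contact detection.

```bash
python3 - <<'E'
from h import *
# cap fit from here
c,p,d=save("wrist","c.png"); P=cloud(c,d)
for lo,hi,r in((.09,.099,.07),(.13,.145,.03)):
    Q=P[(d>0)&(np.hypot(P[...,0]-.48,P[...,1]-.006)<r)&(P[...,2]>lo)&(P[...,2]<hi)]
    if len(Q)>5: print(len(Q),Q.mean(0).round(4),np.round(cv2.minEnclosingCircle(Q[:,:2].astype(np.float32)),4) if 0 else cv2.minEnclosingCircle(Q[:,:2].astype(np.float32)))
X,Y=.551,-.210
manip.move_l([X,Y,.26],max_speed=.15)
manip.move_l([X,Y,.135],max_speed=.1); manip.dwell(.2); st('above')
f0=manip.current_force()[2]; z=.125
while z>.109:
    manip.move_l([X,Y,z],max_speed=.04); f=manip.current_force()[2]-f0; print(round(z,4),round(f,1))
    if f>4: break
    z-=.0025 if z>.1215 else .001
manip.dwell(.2); st('contact')
E
```

```text
3036 [0.4811 0.0194 0.0944] ((0.48067423701286316, 0.006355962250381708), 0.04945136606693268)
386 [0.4808 0.0106 0.136 ] ((0.4809096157550812, 0.006664755754172802), 0.015131535939872265)
above t 11.72 p [ 0.5512 -0.2101  0.1354] q6 -0.443 F [ 0.3 -0.2 -4. ] M [ 0.02 -0.07  0.06] g 0.383 40.0
0.125 0.5
0.1225 0.5
0.12 -1.2
0.119 -0.6
0.118 4.2
contact t 13.32 p [ 0.5512 -0.2101  0.1183] q6 -0.443 F [1.1 0.6 1.4] M [0.01 0.08 0.01] g 0.39 40.4
```

```bash
python3 - <<'E'
from h import *
manip.set_gripper(.6); manip.set_gripper(1.0); manip.dwell(.3); st('rel')
manip.move_l([.551,-.210,.28],max_speed=.2)
X,Y=.4808,.0065
manip.move_ptp([X,Y,.28],R(np.pi/2)); st()
c,p,d=save("wrist","r.png"); P=cloud(c,d)
for lo,hi in((.14,.18),(.098,.103)):
    Q=P[(d>0)&(np.hypot(P[...,0]-.551,P[...,1]+.21)<.05)&(P[...,2]>lo)&(P[...,2]<hi)]
    if len(Q)>5: print(len(Q),Q.mean(0).round(4),Q[:,2].max(),cv2.minEnclosingCircle(Q[:,:2].astype(np.float32)))
c,p,d=save("side","s2.png"); P=cloud(c,d)
for lo,hi in((.14,.18),(.09,.105)):
    Q=P[(d>0)&(np.hypot(P[...,0]-.551,P[...,1]+.21)<.05)&(P[...,2]>lo)&(P[...,2]<hi)]
    if len(Q)>5: print(len(Q),Q.mean(0).round(4),Q[:,2].max(),cv2.minEnclosingCircle(Q[:,:2].astype(np.float32)))
E
```

```text
rel t 14.38 p [ 0.551 -0.21   0.118] q6 -0.443 F [-0.6  0.7 -0.2] M [-0.03  0.    0.03] g 0.998 0.0
t 16.25 p [0.4813 0.0058 0.2799] q6 -0.084 F [-0.5  0.4 -0.3] M [-0.05  0.01 -0.03] g 1.001 0.0
160 [ 0.554  -0.1952  0.148 ] 0.15569695566737954 ((0.554696798324585, -0.1994420289993286), 0.012968350201845169)
252 [ 0.5487 -0.2035  0.1   ] 0.10296440123901143 ((0.5493543744087219, -0.2081049680709839), 0.02125002257525921)
65 [ 0.5529 -0.1985  0.1506] 0.16424729660755263 ((0.5505560636520386, -0.20499002933502197), 0.017698220908641815)
136 [ 0.5512 -0.1992  0.0955] 0.10471148929974337 ((0.5518704652786255, -0.20712991058826447), 0.028825081884860992)
```

View pics/r.png

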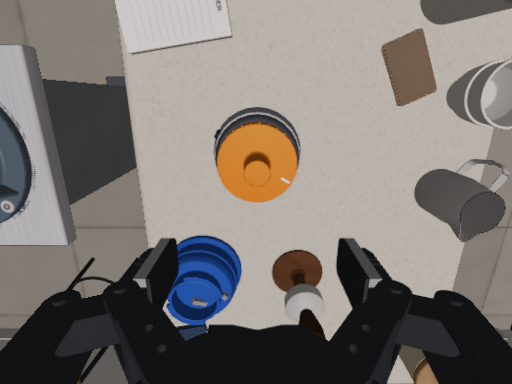

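View pics/s2.png

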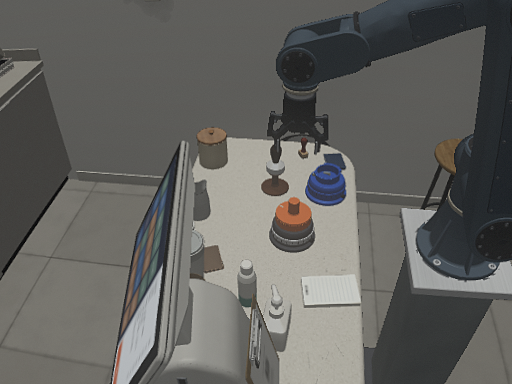

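The tamper stands on its rest (wrist view (303,300); side view (276,165)), and the cap is bare with its mark at (286,181). Next: grip the knob and try counter-clockwise.

```bash
cat >> h.py <<'E'
def turn(total,step=.15,lim=None):
    q=np.array(manip.current_qpos()); s=np.sign(total)
    for k in range(1,int(round(abs(total)/step))+1):
        t=q.copy(); t[5]-=s*k*step; manip.move_j(t)
        m=manip.current_ft_torque()[2]; print(round(s*k*step,2),'Mz',round(m,2),end='; ')
        if lim and abs(m)>lim: print('STOP'); return s*k*step
    print(); return total
E
python3 - <<'E'
from h import *
X,Y=.4808,.0065
manip.move_l([X,Y,.16],max_speed=.2)
manip.move_l([X,Y,.099],max_speed=.08); st('down')
manip.set_gripper(.5); manip.set_gripper(0.0,effort=60); manip.dwell(.2); st('grip')
turn(.75,lim=.6); st()
save("wrist","t1.png")
E
```

```text
down t 18.01 p [0.4811 0.0065 0.0994] q6 -0.083 F [-0.4 -0.4  0.7] M [-0.02  0.    0.  ] g 0.999 0.0
grip t 18.97 p [0.4809 0.0065 0.0992] q6 -0.083 F [-2.5  0.8  5.5] M [ 0.06  0.24 -0.04] g 0.331 59.4
0.15 Mz 0.06; 0.3 Mz 0.04; 0.45 Mz 0.08; 0.6 Mz 0.11; 0.75 Mz 0.06; 
t 20.3 p [0.4809 0.0065 0.0993] q6 -0.825 F [0.4 0.1 2. ] M [0.08 0.01 0.06] g 0.335 59.4
```

Past 0.6 rad with only the easy-thread torque: counter-clockwise loosens. Next: continue to about 1.95 rad and try a gentle lift.

```bash
python3 - <<'E'
from h import *
turn(1.25,step=.25,lim=.6); st('turned')
p=np.array(manip.current_ee_pos()); f0=manip.current_force()[2]
for k in range(1,7):
    manip.move_l([.4808,.0065,.099+.003*k],max_speed=.04); f=manip.current_force()[2]-f0; print(k,round(f,1))
    if f<-15: break
st()
save("wrist","t2.png")
E
```

```text
0.25 Mz 0.01; 0.5 Mz 0.07; 0.75 Mz 0.05; 1.0 Mz 0.02; 1.25 Mz 0.05; 
turned t 22.09 p [0.4809 0.0065 0.0993] q6 -2.067 F [ 0.7 -1.   1.6] M [0.05 0.08 0.05] g 0.336 59.4
1 -3.1
2 -2.2
3 -3.1
4 -2.1
5 -2.4
6 -3.0
t 23.59 p [0.481  0.0065 0.1172] q6 -2.076 F [ 0.2 -0.  -1.4] M [-0.04  0.03 -0.01] g 0.336 59.1
```

View pics/t2.png

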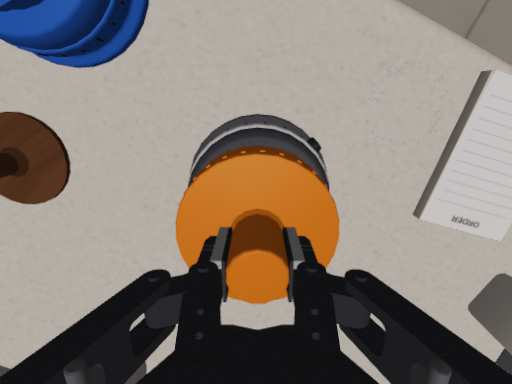

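The cap (258,225) rises freely with just its weight on the wrist, and the mark has turned under the gripper. Next: lift it clear and verify everything.

```bash
python3 - <<'E'
from h import *
manip.move_l([.4808,.0065,.19],max_speed=.1); manip.dwell(.5); st('up')
a=save("side","e1.png"); b=save("wrist","e2.png"); c,p,d=save("top","e3.png")
cv2.imwrite('pics/e.png',cv2.resize(np.hstack([a[1][120:270,220:370],p[170:300,200:370][:, :, :].copy() if 0 else cv2.resize(p[170:300,220:370],(150,150))])[:,:,::-1],(800,400)))
P=cloud(a[0],a[2]); Q=P[(a[2]>0)&(np.hypot(P[...,0]-.551,P[...,1]+.21)<.04)&(P[...,2]>.09)]; print(Q[:,2].max(),len(Q))
E
```

```text
up t 25.02 p [0.4808 0.0065 0.1899] q6 -2.076 F [-0.2 -0.1 -1.3] M [-0.05  0.02  0.01] g 0.332 59.1
0.1651236014828105 295
```

View pics/e.png

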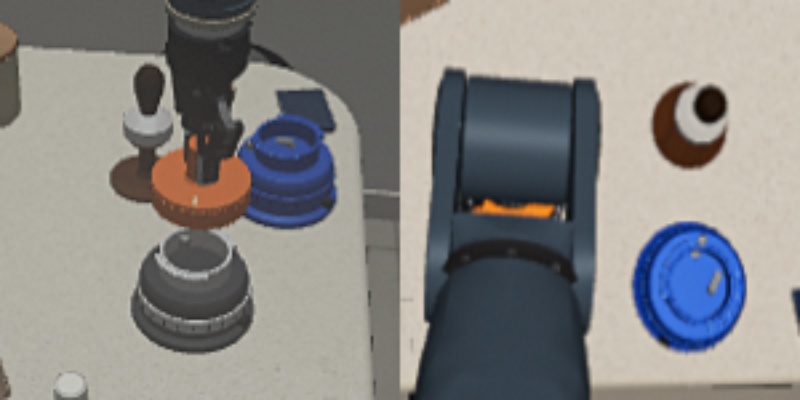

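The cap hangs level in the gripper (left (200,185)), 9 cm above the open neck. The tamper stands on its rest (left (148,110)).

```bash
python3 -c "
from bench import manip
print(manip.sign_off())"
```

```text
the job is handed in; nothing more can be done
None
```

The job is handed in: the tamper stands released on its rest, and the cap came loose counter-clockwise and is held level in the gripper about 9 cm above its seat, with about 25 s used of the 54 s; the verdict was not reported back.

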